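# Load a slotted blank into the drying tray and send the tray home

## Task

Put the slotted wooden blank in the pulled-out tray and slide it endwise under the tray's low wooden bridge until its front end meets the stop. Then press down the release lever on the tray's side and push the tray fully home into the cabinet, with the blank still against the stop; do not disturb the offcut, the jar or the plane on the bench.

Things in the scene. Friction and masses are not known exactly. Their poses are not given: they have to be found in the camera images.
- blank_mid (a point): Centre of the loose flat wooden blank, 140 mm long (its x) x 50 mm wide (its y) x 18 mm thick (z), about 0.1 kg, brown with five dark slots across it, lying flat on the bench (centre 9 mm up). Its ends and faces are alike.
- seat (a point): Where the blank's centre must be on the tray: on the tray floor, front end against the stop. Moves with the tray. Its x points into the cabinet (the way the blank and then the tray are pushed), z up. The tray floor lies 9 mm below this point (22 mm above the bench), is 200 mm wide inside (y from -100 to 100 mm) and has rims 36 mm above the bench.
- bridge_mid (a point): Centre of the opening of the dark wooden bridge on the tray: 58 mm wide (y), 26 mm high over the tray floor, tunnel 40 mm long (x); bridge 82 mm wide over all, top 58 mm above the bench. Axes of the seat, 20 mm further in (+x). The blank cannot be laid in from above: set it on the floor before (-x) the bridge and slide it in, 50 mm side across.
- stop_face (a point): Middle of the face of the stop, a dark wooden block on the tray floor, 16 mm high, 120 mm wide (y), 70 mm further in (+x) than the seat point. Axes of the seat.
- panel_top (a point): Middle of the top edge of the tray's front panel: 12 mm thick (x), 300 mm wide (y), top 64 mm above the bench, 206 mm out (-x) from the seat point. Axes of the seat.
- handle (a point): Middle of the steel bar handle of the tray, 42 mm above the bench, bar 110 mm long along y, 35 mm outside the front panel's outer face. Same axes as the seat. The tray slides with about 2 to 4 N.
- lever_pad (a point): Middle of the top face of the release lever's thumb pad, a dark steel pad 36 mm (x) by 24 mm (y) standing outside the tray's rim on the side away from the robot, 58 mm above the bench when not pressed. Pressing it down (about 4 N, 20 mm, swinging 9 mm towards -x) lifts the catch; the lever stays down when let go. It travels with the tray.
- lever (a joint): Release lever angle in rad: 0 up and latched, 0.34 fully down; the tray is free from about 0.2.
- tray (a joint): How far the tray has gone in, in m: 0 pulled out (start, latched), 0.300 fully home with its front panel against the cabinet.
- cab: Low plywood cabinet, 314 mm wide (y), 360 mm deep (x), 90 mm high, fixed to the bench; thin stock lies on its top, up to 50 mm more. Origin at bench level in the middle of its open front; x points into the cabinet.
- offcut: Bystander: dark wooden block 85 x 60 x 42 mm, origin under its centre. Leave alone.
- glue: Bystander: white jar, 60 mm across, 85 mm high, origin under its centre. Leave alone.
- plane: Bystander: small block plane, 110 x 40 mm, 45 mm high, origin under its centre. Leave alone.
Not all that is in view belongs to the job. Of the things shaped like the part that bears blank_mid, the wooden one is meant.

How it is judged:
By the outcome, as a careful person would: the job done as asked, in the order asked, and still so for the second after the job is handed in, with the robot touching nothing.
It also fails if it takes over 64 s, if anything falls off the work surface, if the arm or the gripper's body presses on something with over 40 N, if the wrist force passes 120 N, or if a joint passes its speed limit or range.

## Robot

A 6-joint arm with a two-finger parallel gripper is mounted at the origin on the work surface. World frame = base frame: x ahead of the robot, y to its left, z up, the work surface at z = 0. Lengths are in m, angles in rad, forces in N, time in s.
With the tool pointing down it reaches from about 0.275 to 0.725 m from the base axis. Payload 15.9 kg.
Tool frame: the origin (TCP) lies midway between the tips of the shut fingers; the grasp point (between the pads) lies 19 mm behind it; z points along the fingers, y is the line along which they close (so a half turn about z gives the same grasp; the last joint's range is limited). The gripper opens to 85 mm and grips with 20 to 120 N. Pads are 22 mm wide; open, the fingers measure 114 mm over their backs; the gripper's body (76 mm by 85 mm) begins 54 mm behind the grasp point. The pads swing forward as they close: fully open they stand 13 mm farther back than shut.
Start: joints at [1.3, 0.213, -0.034, 1.323, 0, 1.571], TCP at [0.134, 0.482, 0.231] pointing down, gripper open.
Joint ranges: [-2.98, 2.98], [-0.74, 1.72], [-1.14, 1.35], [-2.1, 2.04], [-1.57, 1.44], [-3.14, 3.14]. Speed limits (rad/s): [1.89, 1.89, 2.39, 2.57, 3.14, 3.14].

## Interface

Orientations are given as a rotation vector (axis times angle).
In Python, from plant import observe, snapshot, camera_info, close_job gives the robot as it stands. The module is installed in compiled form; this text tells all that it offers.
- The arm moves only by the tool drive_tool, never from a script. Its arguments are lists of equal length, an entry for each row: "offset": the shift along the tool's x, y, z each as a share of 50 cm, from -1 to 1, a list of three; "twist": the turn, a rotation vector about the tool's x, y, z each as a share of pi/4 rad, from -1 to 1, a list of three; "fingers": the opening, from 0 (shut) to 1 (fully open). In form: {"offset": [[dx, dy, dz], ...], "twist": [[wx, wy, wz], ...], "fingers": [fingers, ...]}. A call has 1 to 20 rows; each row is the pose to reach, as a shift and turn from the pose commanded when the call began, along the tool's axes at that moment; what a row does not reach only later rows make up. A row lasts 1/8 s, in which the tool goes at most 62.5 mm and 10.7 degrees, less where a joint would pass 70% of its speed; a pose out of reach is approached as far as the arm can. A call with a number of a shift or a turn outside -1 to 1 is refused whole. A call with a gripper value outside its range is refused whole. The fingers move at their own pace and stop on an object; "newtons" is the grip in N (left out, the last holds). Time passes only in rows, so rows that repeat a pose let the fingers close. It gives the time, the measured TCP pose, the force, the opening and the grip force at its end, in the units of the state.
- observe(): the state, without advancing time (a new reading comes with each control period).
- snapshot(name): name is "side" or "top" or "wrist"; returns the picture (384x512x3 uint8, red, green, blue); there is no depth.
- camera_info(name): a dict with "camera_matrix" (3x3 intrinsics, pixels), "xyz" and "rotation" of the camera in the world. Camera axes: x right, y down, z forward; pixel columns grow to the right and rows downward; lengths in m; the calibration is good to about 2 mm. A picture is of the moment at which its call begins: read the wrist's pose just before it. camera_info takes no time and is no camera call; for the wrist camera it gives the pose at the moment of the call.
- close_job(): hands the job in; it is judged then, once.
The state is a dict: "t": time; "joints": joint angles; "joint_vel": joint speeds; "tau": joint torques, N m; "ee_pos": TCP position; "eef_rot": TCP orientation; "contact_force": force on the tool from outside, world axes, zero at the start; "ft_torque": the same for the moment, N m; "grip_width": opening from 0.0 (shut) to 1.0 (fully open); "finger_force": force on a finger pad.
Only numpy, scipy, OpenCV 4.12 (cv2) and the standard library are available. Lean on these libraries where they do the work, as an engineer would, in place of code of your own. Each camera call takes 0.05 s, during which the arm holds its last target. There are 200 camera calls.

## Working session

There is one attempt and no reset: what is moved stays moved. The work goes in short steps, Python scripts to look and compute and a tool call to move; the robot and the scene stay as the last step left them, time stands still between calls to the robot, and variables do not carry over. Pictures are saved under pics/ and viewed, at most 10 in all, crops included, and the job is handed in when it is done.

Besides the shell and the picture viewer there is one more tool, called after "Emit:" by a JSON object that holds its "fn" and its "kwargs", one argument or row to a line. drive_tool: Moves the arm, as the interface text tells. Shift numbers are shares of 50 cm and turn numbers shares of pi/4 rad, none past 1 either way. Its arguments: {"type":"object","properties":{"offset":{"type":"array"},"twist":{"type":"array"},"fingers":{"type":"array"},"newtons":{"type":"number"}},"required":["offset","twist","fingers"]}

```bash
mkdir -p pics; cat > h.py <<'E'
import numpy as np,cv2
from plant import observe,snapshot,camera_info,close_job
from scipy.spatial.transform import Rotation as R
def rot(ci):
    r=np.array(ci["rotation"],float)
    return r if r.shape==(3,3) else R.from_rotvec(r).as_matrix()
def ray(ci,u,v,z):
    K=np.array(ci["camera_matrix"]);d=rot(ci)@np.linalg.inv(K)@[u,v,1];c=np.array(ci["xyz"])
    return c+d*(z-c[2])/d[2]
def proj(ci,p):
    q=np.array(ci["camera_matrix"])@rot(ci).T@(np.array(p)-ci["xyz"]);return q[:2]/q[2]
def save(n,img): cv2.imwrite(f'pics/{n}.png',img[:,:,::-1])
E
python3 - <<'E'
from h import *
for n in("top","side"):
    print(n,camera_info(n)); im=snapshot(n); np.save(n+'.npy',im); save(n+'0',cv2.resize(im,(800,600),interpolation=cv2.INTER_CUBIC))
print(observe())
E
```

```text
top {'camera_matrix': array([[435.78738997,   0.        , 255.34610071],
       [  0.        , 435.78738997, 198.33997425],
       [  0.        ,   0.        ,   1.        ]]), 'xyz': array([ 0.23303779, -0.13477001,  1.46695466]), 'rotation': array([-2.12202379,  2.16806941, -0.20326035])}
side {'camera_matrix': array([[402.62594999,   0.        , 257.86540977],
       [  0.        , 402.62594999, 190.94388166],
       [  0.        ,   0.        ,   1.        ]]), 'xyz': array([ 0.08709362, -0.86802781,  0.59492894]), 'rotation': array([-2.08946109,  0.5321158 , -0.27582919])}
{'t': 0.1, 'joints': array([ 1.30000642e+00,  2.13294973e-01, -3.49557702e-02,  1.32351918e+00,
       -1.86404251e-05,  1.57083215e+00]), 'joint_vel': array([-0.00056946, -0.0013668 ,  0.00056488,  0.00049521,  0.00048225,
       -0.00135672]), 'tau': array([ 4.83200947e-04, -6.87246251e+01,  4.87806594e+01,  1.21195964e-02,
        1.28996166e-04,  3.15829129e-05]), 'ee_pos': array([0.13367198, 0.48149017, 0.23088774]), 'eef_rot': array([-4.24097838e-01, -3.11272125e+00,  1.51923268e-03]), 'contact_force': array([-0.38958856, -0.2105612 ,  0.03413004]), 'ft_torque': array([ 0.01290891,  0.02992581, -0.01555993]), 'finger_force': 0.0, 'grip_width': 0.998341262770679}
```

View pics/top0.png

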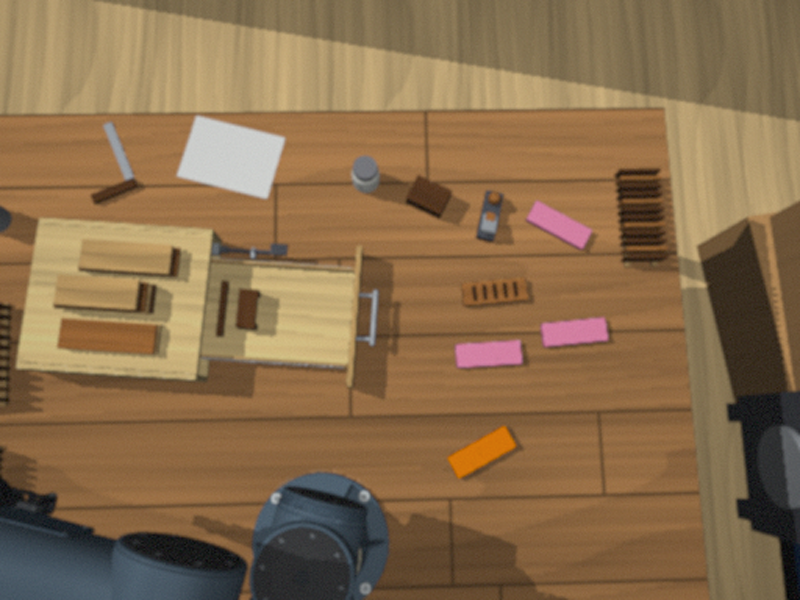

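View pics/side0.png

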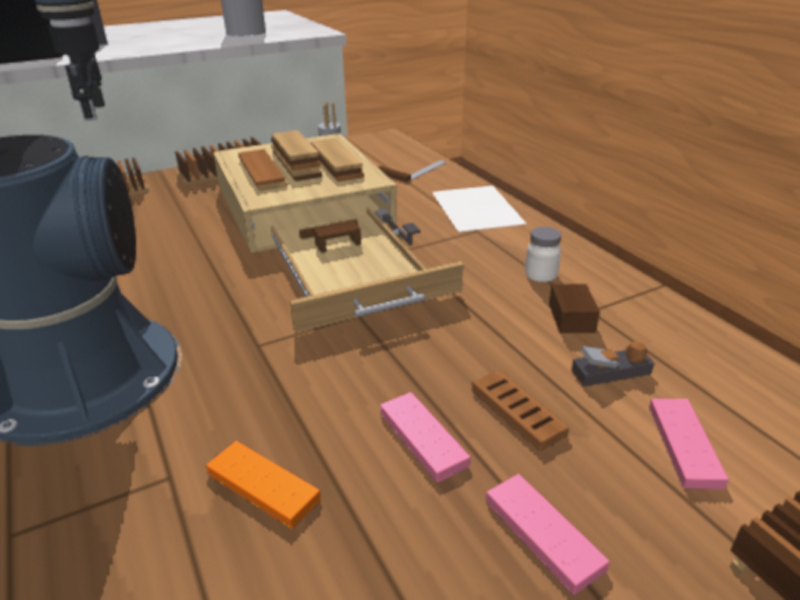

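Candidates (800 px top view): brown slotted piece (496,291); pink pieces (489,353), (575,332) and (560,225); orange piece (482,452). The brown one with five dark slots is the wooden blank. The tray has its bridge at (247,309), stop at (222,308), panel at (356,315), handle at (374,318) and lever pad at (279,250). I'll check with a close crop.

```bash
python3 - <<'E'
from h import *
im=np.load('top.npy')
save('crop1',cv2.resize(im[140:250,128:344],(800,407),interpolation=cv2.INTER_CUBIC))
E
```

```text
(no output)
```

View pics/crop1.png

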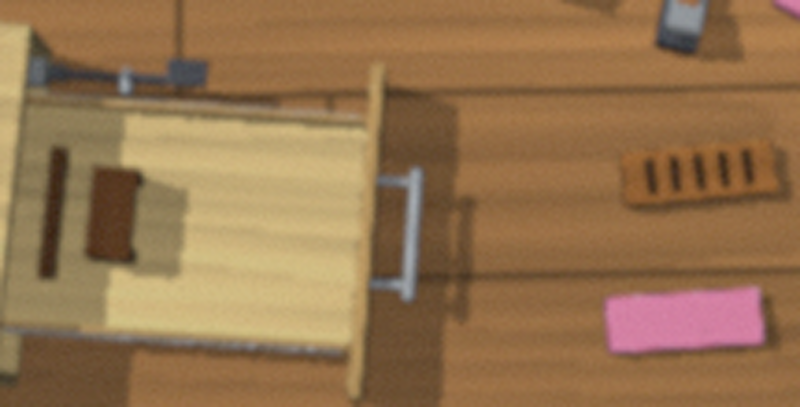

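The crop shows five slots on brown wood, centred at about (700,172), so this is the blank. Next I'll convert the pixels to positions.

```bash
python3 - <<'E'
from h import *
ci=camera_info('top');s=216/800
P=lambda u,v,z: ray(ci,128+(u+.5)*s-.5,140+(v+.5)*s-.5,z)
f=lambda a:np.round(a,4)
b=[P(u,v,.018) for u,v in((622,152),(776,142),(782,193),(628,207))]
print('blank',f(b),f(np.mean(b,0)),[f(np.linalg.norm(b[i]-b[(i+1)%4])) for i in range(4)], 'slots',f(P(699,170,.018)))
d=(b[1]+b[2]-b[0]-b[3]);print('yaw',np.degrees(np.arctan2(d[1],d[0])))
p1,p2=P(378,66,.064),P(355,398,.064);print('panel',f(p1),f(p2),f(np.linalg.norm(p1-p2)))
y=(p1-p2)[:2];y/=np.linalg.norm(y)
h1,h2=P(417,170,.046),P(408,300,.046);print('handle',f((h1+h2)/2),np.linalg.norm(h1-h2))
br=np.array([P(u,v,.058) for u,v in((92,168),(135,170),(130,260),(87,258))]);print('bridge',f(br.mean(0)),[f(np.linalg.norm(br[i]-br[(i+1)%4])) for i in range(4)])
s1,s2=P(66,148,.038),P(57,278,.038);print('stop face',f((s1+s2)/2),np.linalg.norm(s1-s2))
print('lever',f(P(188,73,.058)))
for a,c in((p1,p2),(h1,h2),(s1,s2)):
  e=a-c;print('ydir yaw',np.degrees(np.arctan2(e[1],e[0])))
pm=(p1+p2)/2; x=(s1+s2)/2-pm;print('x yaw',np.degrees(np.arctan2(x[1],x[0])),np.linalg.norm(x[:2]))
x=br.mean(0)-pm;print('x yaw',np.degrees(np.arctan2(x[1],x[0])),np.linalg.norm(x[:2]))
for n,(u,v) in dict(off=(429,196),glue=(366,172),plane=(489,216)).items(): print(n,f(ray(ci,u*.64,v*.64,.04)))
print('base',f(ray(ci,320*.64,535*.64,.02)))
print('cab front top', f(ray(ci,213*.64,231*.64,.09)),f(ray(ci,198*.64,378*.64,.09)))
E
```

```text
blank [[ 0.5338 -0.3093  0.018 ]
 [ 0.5405 -0.4519  0.018 ]
 [ 0.4927 -0.4548  0.018 ]
 [ 0.4824 -0.3128  0.018 ]] [ 0.5123 -0.3822  0.018 ] [np.float64(0.1427), np.float64(0.0479), np.float64(0.1423), np.float64(0.0515)] slots [ 0.5156 -0.3795  0.018 ]
yaw -86.58388507967365
panel [ 0.6068 -0.0881  0.064 ] [ 0.3117 -0.0643  0.064 ] 0.2961
handle [ 0.4564 -0.1161  0.046 ] 0.11743284930917823
bridge [0.4784 0.149  0.058 ] [np.float64(0.038), np.float64(0.0805), np.float64(0.0377), np.float64(0.0805)]
stop face [0.4838 0.197  0.038 ] 0.1178837157673313
lever [0.605  0.0821 0.058 ]
ydir yaw -4.617219217541323
ydir yaw -4.8869245707194535
ydir yaw -2.814427247433453
x yaw 84.85935968164915 0.274295416652644
x yaw 85.14709864453773 0.2259545876564944
off [ 0.7233 -0.2421  0.04  ]
glue [ 0.7805 -0.1051  0.04  ]
plane [ 0.6757 -0.3718  0.04  ]
base [0.0135 0.0007 0.02  ]
cab front top [0.6374 0.2136 0.09  ] [0.333  0.2369 0.09  ]
```

```bash
cat >> h.py <<'E'
TX=np.radians(85.2); SEAT=np.array([.4767,.129,.031])
ex=np.array([np.cos(TX),np.sin(TX),0]);ey=np.array([-ex[1],ex[0],0])
def tray(a,b,z,go=0): p=SEAT+ex*(a+go)+ey*b; return [p[0],p[1],z]
TY=-4.8
def plan(*wps):
    """wps: (xyz, yaw deg of tool y); shares from the present pose"""
    o=observe();p0=o['ee_pos'];R0=R.from_rotvec(o['eef_rot'])
    for p,yaw in wps:
        c,s=np.cos(np.radians(yaw)),np.sin(np.radians(yaw))
        Rt=R.from_matrix(np.array([[-s,c,0],[c,s,0],[0,0,-1]]))
        print(np.round(p,4),'off',np.round(R0.inv().apply(np.array(p)-p0)/.5,4),'tw',np.round((R0.inv()*Rt).as_rotvec()/(np.pi/4),3))
E
python3 - <<'E'
from h import *
plan(([.42,.06,.24],35),([.5117,-.426,.15],3.4))
E
```

```text
[0.42 0.06 0.24] off [-0.7773 -0.6591 -0.0176] tw [-0.001  0.     0.877]
[ 0.5117 -0.426   0.15  ] off [-1.2141 -1.5464  0.1633] tw [-1.00e-03  1.00e-03  1.58e+00]
```

Emit:
{"fn": "drive_tool", "kwargs": {
  "offset": [
    [-0.777,-0.659,-0.018],
    [-0.777,-0.659,-0.018],
    [-0.777,-0.659,-0.018],
    [-0.777,-0.659,-0.018],
    [-0.777,-0.659,-0.018],
    [-0.777,-0.659,-0.018],
    [-0.777,-0.659,-0.018],
    [-0.777,-0.659,-0.018],
    [-0.777,-0.659,-0.018],
    [-0.777,-0.659,-0.018],
    [-0.777,-0.659,-0.018],
    [-0.777,-0.659,-0.018]
  ],
  "twist": [
    [0,0,0.877],
    [0,0,0.877],
    [0,0,0.877],
    [0,0,0.877],
    [0,0,0.877],
    [0,0,0.877],
    [0,0,0.877],
    [0,0,0.877],
    [0,0,0.877],
    [0,0,0.877],
    [0,0,0.877],
    [0,0,0.877]
  ],
  "fingers": [1,1,1,1,1,1,1,1,1,1,1,1],
  "newtons": 50
}}

```text
t: 1.6
ee_pos: [0.4195, 0.0614, 0.2404]
eef_rot: [1.447, 2.788, 0.0]
contact_force: [-0.1, 1.0, 0.3]
grip_width: 0.995
finger_force: 0.0
```

```bash
python3 - <<'E'
from h import *
print(observe()['ee_pos'])
plan(([.5117,-.426,.13],3.4))
E
```

```text
[0.4194701  0.0614293  0.24039063]
[ 0.5117 -0.426   0.13  ] off [-0.9034 -0.4102  0.2207] tw [ 0.    -0.     0.705]
```

Emit:
{"fn": "drive_tool", "kwargs": {
  "offset": [
    [-0.9,-0.41,0.1],
    [-0.9,-0.41,0.1],
    [-0.9,-0.41,0.1],
    [-0.9,-0.41,0.1],
    [-0.903,-0.41,0.22],
    [-0.903,-0.41,0.22],
    [-0.903,-0.41,0.22],
    [-0.903,-0.41,0.22],
    [-0.903,-0.41,0.22],
    [-0.903,-0.41,0.22],
    [-0.903,-0.41,0.22],
    [-0.903,-0.41,0.22],
    [-0.903,-0.41,0.22]
  ],
  "twist": [
    [0,0,0.705],
    [0,0,0.705],
    [0,0,0.705],
    [0,0,0.705],
    [0,0,0.705],
    [0,0,0.705],
    [0,0,0.705],
    [0,0,0.705],
    [0,0,0.705],
    [0,0,0.705],
    [0,0,0.705],
    [0,0,0.705],
    [0,0,0.705]
  ],
  "fingers": [1,1,1,1,1,1,1,1,1,1,1,1,1]
}}

```text
t: 3.22
ee_pos: [0.5114, -0.4264, 0.131]
eef_rot: [2.155, 2.285, 0.0]
contact_force: [-0.8, 0.7, 0.4]
grip_width: 1.001
finger_force: 0.0
```

```bash
python3 - <<'E'
from h import *
ci=camera_info('wrist');im=snapshot('wrist');save('w1',im);print(observe()['ee_pos'],ci)
np.save('w1ci.npy',ci,allow_pickle=True)
E
```

```text
[ 0.51136713 -0.42660439  0.13087977] {'camera_matrix': array([[322.15313224,   0.        , 254.75967503],
       [  0.        , 322.15313224, 191.60571558],
       [  0.        ,   0.        ,   1.        ]]), 'xyz': array([ 0.50555505, -0.34743698,  0.27371796]), 'rotation': array([2.82784401, 0.08311734, 0.01393129])}
```

View pics/w1.png

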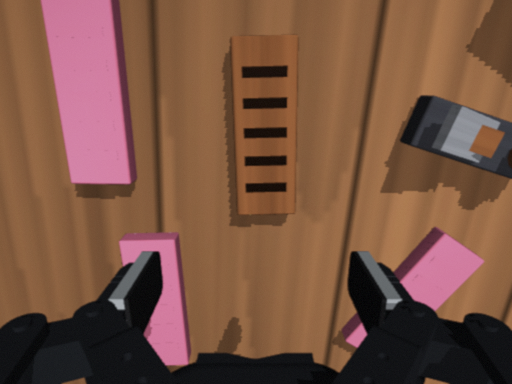

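The blank is at (266,124) with all five slots visible. The corners are roughly (236,37), (297,36), (295,212) and (240,213).

```bash
python3 - <<'E'
from h import *
ci=np.load('w1ci.npy',allow_pickle=True).item()
b=np.array([ray(ci,u,v,.018) for u,v in((236,38),(297,36),(295,212),(240,213))]);print(b.round(4),b.mean(0))
print([np.linalg.norm(b[i]-b[(i+1)%4]) for i in range(4)])
sl=np.array([ray(ci,u,v,.018) for u,v in((265,72),(265,103),(265,133),(266,160),(266,187))]);print(sl.round(4),sl.mean(0))
d=sl[0]-sl[4];print(np.degrees(np.arctan2(d[1],d[0])))
E
```

```text
[[ 0.4902 -0.3143  0.018 ]
 [ 0.5341 -0.3104  0.018 ]
 [ 0.5459 -0.4462  0.018 ]
 [ 0.4991 -0.4498  0.018 ]] [ 0.51729938 -0.38014857  0.018     ]
[np.float64(0.044059964899299094), np.float64(0.1363153329007765), np.float64(0.046864428596466286), np.float64(0.13585257202916193)]
[[ 0.5127 -0.336   0.018 ]
 [ 0.5142 -0.3583  0.018 ]
 [ 0.5158 -0.381   0.018 ]
 [ 0.5181 -0.4026  0.018 ]
 [ 0.5196 -0.4254  0.018 ]] [ 0.51606726 -0.3806635   0.018     ]
94.4633760938981
```

```bash
python3 - <<'E'
from h import *
plan(([.5194,-.426,.06],4.3),([.5194,-.426,.002],4.3),([.5194,-.426,.13],4.3))
E
```

```text
[ 0.5194 -0.426   0.06  ] off [0.0003 0.016  0.1418] tw [ 0.001  0.001 -0.021]
[ 0.5194 -0.426   0.002 ] off [0.0004 0.016  0.2578] tw [ 0.001  0.001 -0.021]
[ 0.5194 -0.426   0.13  ] off [0.0003 0.0161 0.0018] tw [ 0.001  0.001 -0.021]
```

Emit:
{"fn": "drive_tool", "kwargs": {
  "offset": [
    [0,0.016,0.1],
    [0,0.016,0.16],
    [0,0.016,0.21],
    [0,0.016,0.24],
    [0,0.016,0.257],
    [0,0.016,0.257],
    [0,0.016,0.257],
    [0,0.016,0.257],
    [0,0.016,0.257],
    [0,0.016,0.257],
    [0,0.016,0.257]
  ],
  "twist": [
    [0,0,-0.021],
    [0,0,-0.021],
    [0,0,-0.021],
    [0,0,-0.021],
    [0,0,-0.021],
    [0,0,-0.021],
    [0,0,-0.021],
    [0,0,-0.021],
    [0,0,-0.021],
    [0,0,-0.021],
    [0,0,-0.021]
  ],
  "fingers": [1,1,1,1,1,1,0.3,0.3,0.3,0.3,0.3],
  "newtons": 50
}}

```text
t: 4.65
ee_pos: [0.5196, -0.4269, 0.0028]
eef_rot: [2.137, 2.301, 0.0]
contact_force: [-0.5, 1.3, 6.4]
grip_width: 0.571
finger_force: 52.3
```

```bash
python3 - <<'E'
from h import *
print(observe())
plan(([.52,-.42,.13],TY),(tray(-130,0,.13)if 0 else tray(-.130,0,.13),TY))
E
```

```text
{'t': 4.65, 'joints': array([-6.87830391e-01,  6.85118964e-01,  1.00171948e-01,  9.84377308e-01,
        7.83489616e-05,  8.08941682e-01]), 'joint_vel': array([-1.32889741e-03,  9.90666086e-05, -7.57961992e-04,  4.72324314e-04,
        9.44900774e-04,  5.31265407e-04]), 'tau': array([-1.05379270e-01, -1.00329695e+02,  4.30617177e+01, -4.39040763e-01,
       -4.15058190e-02,  4.84849705e-03]), 'ee_pos': array([ 0.51961981, -0.42693706,  0.002795  ]), 'eef_rot': array([2.13672192e+00, 2.30104841e+00, 2.62654397e-04]), 'contact_force': array([-0.54336082,  1.2528148 ,  6.38554645]), 'ft_torque': array([0.1647232 , 0.15735679, 0.03044537]), 'finger_force': 52.29048013687134, 'grip_width': 0.5714873422587636}
[ 0.52 -0.42  0.13] off [ 0.0135  0.0021 -0.2544] tw [0.002 0.001 0.201]
[ 0.4658 -0.0005  0.13  ] off [ 0.8582 -0.0439 -0.2553] tw [0.002 0.001 0.201]
```

Emit:
{"fn": "drive_tool", "kwargs": {
  "offset": [
    [0,0,-0.08],
    [0,0,-0.17],
    [0,0,-0.255],
    [0.2,-0.01,-0.255],
    [0.4,-0.02,-0.255],
    [0.858,-0.044,-0.255],
    [0.858,-0.044,-0.255],
    [0.858,-0.044,-0.255],
    [0.858,-0.044,-0.255],
    [0.858,-0.044,-0.255],
    [0.858,-0.044,-0.255],
    [0.858,-0.044,-0.255],
    [0.858,-0.044,-0.255],
    [0.858,-0.044,-0.255]
  ],
  "twist": [
    [0,0,0],
    [0,0,0],
    [0,0,0],
    [0,0,0.1],
    [0,0,0.2],
    [0,0,0.2],
    [0,0,0.2],
    [0,0,0.2],
    [0,0,0.2],
    [0,0,0.2],
    [0,0,0.2],
    [0,0,0.2],
    [0,0,0.2],
    [0,0,0.2]
  ],
  "fingers": [0.3,0.3,0.3,0.3,0.3,0.3,0.3,0.3,0.3,0.3,0.3,0.3,0.3,0.3]
}}

```text
t: 6.4
ee_pos: [0.4656, -0.0013, 0.1293]
eef_rot: [-2.314, -2.125, 0.0]
contact_force: [-0.7, -0.7, -1.2]
grip_width: 0.573
finger_force: 52.1
```

```bash
python3 - <<'E'
from h import *
ci=camera_info('wrist');im=snapshot('wrist');save('w2',cv2.resize(im,(800,600),interpolation=cv2.INTER_CUBIC));print(observe()['ee_pos'],observe()['eef_rot'],ci)
np.save('w2ci.npy',ci,allow_pickle=True)
for n,p in dict(bl=tray(0,.041,.058),br=tray(0,-.041,.058),fl=tray(.04,.041,.058),stop1=tray(.07,.06,.038),stop2=tray(.07,-.06,.038),pad=tray(-.036,-.132,.058)).items():
    print(n,proj(ci,p)*800/512)
E
```

```text
[ 0.46557756 -0.00114739  0.12926809] [-2.31325492e+00 -2.12560677e+00  1.35417952e-04] {'camera_matrix': array([[322.15313224,   0.        , 254.75967503],
       [  0.        , 322.15313224, 191.60571558],
       [  0.        ,   0.        ,   1.        ]]), 'xyz': array([0.47101462, 0.0775054 , 0.27197269]), 'rotation': array([ 2.82715554, -0.11906026, -0.01868797])}
bl [291.69258306  -8.92043645]
br [511.56343863  -9.01762482]
fl [ 284.19964757 -139.7221438 ]
stop1 [ 238.58053143 -210.6792834 ]
stop2 [ 564.62154392 -210.83528411]
pad [735.73741253  94.79389004]
```

View pics/w2.png

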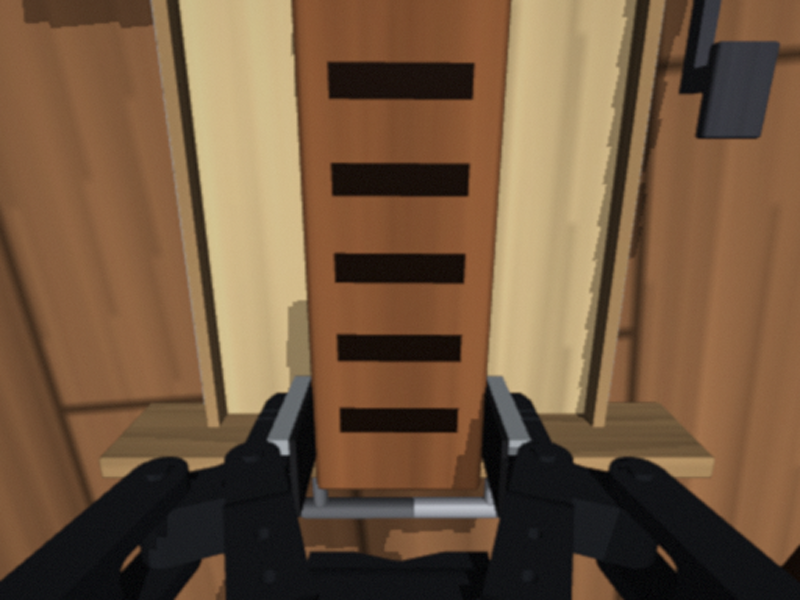

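The blank is held straight, with slots centred near x=400, and the lever pad is at (742,88). Next I'll check the tray's centreline from the rims: left outer edge (153,0)–(208,425), right (665,0)–(605,425), and panel ends (104,465) and (711,465).

```bash
python3 - <<'E'
from h import *
ci=np.load('w2ci.npy',allow_pickle=True).item()
def t(u,v,z):
    p=ray(ci,u*.64,v*.64,z)-SEAT;return np.round([p@ex*1e3,p@ey*1e3],1)
for u,v,z in((153,0,.036),(208,425,.036),(665,0,.036),(605,425,.036),(104,457,.064),(711,457,.064),(742,88,.058),(710,43,.058),(777,43,.058),(303,516,.042),(496,516,.042)):print(t(u,v,z))
print('blank',[t(u,v,.137+.0+.005) for u,v in((401,80),(399,420),(314,488),(480,488))])
p=observe()['ee_pos']-SEAT;print(p@ex,p@ey)
plan((tray(-.130,0,.04),TY),(tray(-.130,0,.0255),TY),(tray(-.090,0,.0255),TY),(tray(-.045,0,.0255),TY))
E
```

```text
[  2.1 102.6]
[-198.6  103.2]
[   2. -109.]
[-198.7 -109.5]
[-198.8  143.4]
[-198.9 -149.7]
[ -33.5 -134. ]
[ -17.5 -118.3]
[ -17.5 -144. ]
[-252.9   54.4]
[-252.9  -53.2]
blank [array([-38.9,   0.6]), array([-131. ,    1.1]), array([-154.9,   27.3]), array([-154.9,  -23.9])]
-0.1306216437571404 0.0001929771623564308
[ 0.4658 -0.0005  0.04  ] off [0.0013 0.0004 0.1785] tw [-0.     0.    -0.001]
[ 0.4658 -0.0005  0.0255] off [0.0013 0.0004 0.2075] tw [-0.     0.    -0.001]
[0.4692 0.0393 0.0255] off [0.0813 0.0003 0.2075] tw [-0.     0.    -0.001]
[0.4729 0.0842 0.0255] off [0.1713 0.0003 0.2075] tw [-0.     0.    -0.001]
```

Emit:
{"fn": "drive_tool", "kwargs": {
  "offset": [
    [0.001,0.003,0.08],
    [0.001,0.003,0.14],
    [0.001,0.003,0.18],
    [0.001,0.003,0.2],
    [0.001,0.003,0.206],
    [0.001,0.003,0.206]
  ],
  "twist": [
    [0,0,0],
    [0,0,0],
    [0,0,0],
    [0,0,0],
    [0,0,0],
    [0,0,0]
  ],
  "fingers": [0.3,0.3,0.3,0.3,0.3,0.3]
}}

```text
t: 7.2
ee_pos: [0.4674, -0.0001, 0.0268]
eef_rot: [2.312, 2.127, 0.001]
contact_force: [0.4, -0.7, -0.7]
grip_width: 0.572
finger_force: 52.2
```

```bash
python3 - <<'E'
from h import *
o=observe();p=o['ee_pos']-SEAT;print(p@ex,p@ey,p[2]+.031,o['contact_force'])
ci=camera_info('wrist');w=snapshot('wrist');np.save('w3ci.npy',ci,allow_pickle=True)
t=snapshot('top')[140:250,100:290]
a=cv2.resize(w,(800,600),interpolation=cv2.INTER_CUBIC);save('w3',a)
save('t3',cv2.resize(t,(800,463),interpolation=cv2.INTER_CUBIC))
E
```

```text
-0.12943789698464225 -0.0015245424882507491 0.02677729847548185 [ 0.42349618 -0.65043557 -0.74227852]
```

View pics/w3.png

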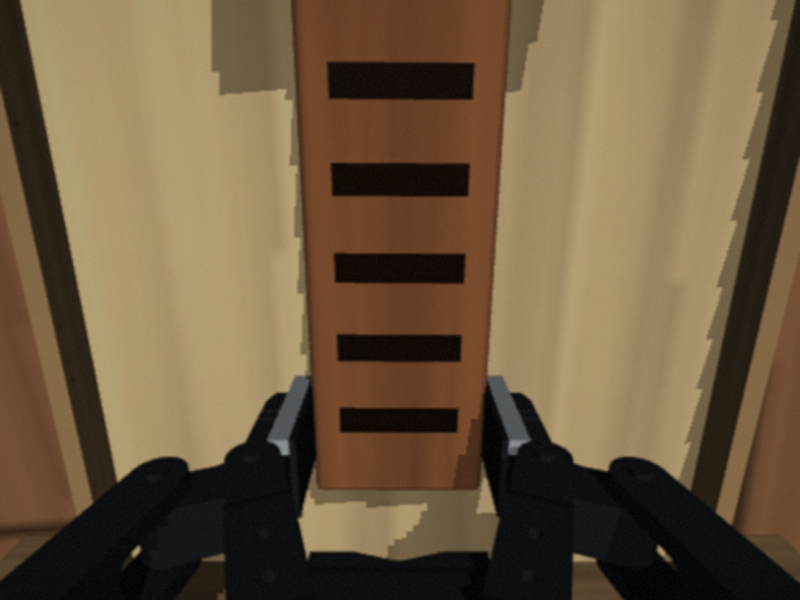

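In the wrist view the blank's edges at row 300 are 309 and 492, so its mid is 400.5. The rims' inner edges are 47 and 760, mid 403.5, so the blank is 0.8 mm too far left. I'll correct that and slide in.

Emit:
{"fn": "drive_tool", "kwargs": {
  "offset": [
    [0,0.0016,0.003],
    [0.01,0.0016,0.003],
    [0.03,0.0016,0.003],
    [0.05,0.0016,0.003],
    [0.07,0.0016,0.003],
    [0.09,0.0016,0.003],
    [0.11,0.0016,0.003],
    [0.13,0.0016,0.003],
    [0.145,0.0016,0.003],
    [0.155,0.0016,0.003],
    [0.158,0.0016,0.003]
  ],
  "twist": [
    [0,0,0],
    [0,0,0],
    [0,0,0],
    [0,0,0],
    [0,0,0],
    [0,0,0],
    [0,0,0],
    [0,0,0],
    [0,0,0],
    [0,0,0],
    [0,0,0]
  ],
  "fingers": [0.3,0.3,0.3,0.3,0.3,0.3,0.3,0.3,0.3,0.3,0.3]
}}

```text
t: 8.68
ee_pos: [0.4744, 0.0789, 0.0248]
eef_rot: [2.311, 2.128, -0.0]
contact_force: [0.0, -0.9, 0.2]
grip_width: 0.571
finger_force: 52.2
```

```bash
python3 - <<'E'
from h import *
o=observe();p=o['ee_pos']-SEAT;f=o['contact_force'];print(p@ex,p@ey,p[2]+.031,f@ex,f@ey,f[2],o['ft_torque'])
E
```

```text
-0.05014420929105551 -0.0018996892365289219 0.02479666277082142 -0.8473906290978469 -0.0774466613749637 0.21824687187834046 [-0.05614878 -0.00861036  0.01537479]
```

Nothing has touched so far, so I'll creep forward to the stop.

Emit:
{"fn": "drive_tool", "kwargs": {
  "offset": [
    [0.003,0,0],
    [0.006,0,0],
    [0.009,0,0],
    [0.012,0,0]
  ],
  "twist": [
    [0,0,0],
    [0,0,0],
    [0,0,0],
    [0,0,0]
  ],
  "fingers": [0.3,0.3,0.3,0.3]
}}

```text
t: 9.18
ee_pos: [0.4749, 0.0845, 0.0248]
eef_rot: [2.312, 2.127, -0.0]
contact_force: [-0.4, -2.9, 0.0]
grip_width: 0.568
finger_force: 52.2
```

Emit:
{"fn": "drive_tool", "kwargs": {
  "offset": [
    [0.002,0,0],
    [0.004,0,0],
    [0.006,0,0]
  ],
  "twist": [
    [0,0,0],
    [0,0,0],
    [0,0,0]
  ],
  "fingers": [0.3,0.3,0.3]
}}

```text
t: 9.55
ee_pos: [0.4749, 0.0849, 0.0248]
eef_rot: [2.31, 2.123, -0.007]
contact_force: [-1.5, -27.9, 6.2]
grip_width: 0.571
finger_force: 52.8
```

Blank is against the stop at 28 N. Next: release, rise, shut the fingers.

Emit:
{"fn": "drive_tool", "kwargs": {
  "offset": [
    [0,0,0],
    [0,0,0],
    [0,0,0],
    [-0.002,0,-0.05],
    [-0.002,0,-0.12],
    [-0.002,0,-0.2],
    [-0.002,0,-0.2]
  ],
  "twist": [
    [0,0,0],
    [0,0,0],
    [0,0,0],
    [0,0,0],
    [0,0,0],
    [0,0,0],
    [0,0,0]
  ],
  "fingers": [0.9,0.9,0.9,0.9,0.9,0.6,0]
}}

```text
t: 10.42
ee_pos: [0.4768, 0.0871, 0.1274]
eef_rot: [2.31, 2.126, 0.006]
contact_force: [-0.1, 0.1, -0.2]
grip_width: 0.489
finger_force: 0.0
```

```bash
python3 - <<'E'
from h import *
o=observe();p=o['ee_pos']-SEAT;print(p@ex,p@ey,o['contact_force'])
ci=camera_info('wrist');w=snapshot('wrist');np.save('w4ci.npy',ci,allow_pickle=True)
save('w4',cv2.resize(w,(800,600),interpolation=cv2.INTER_CUBIC))
plan((tray(-.035,-.133,.09),TY),(tray(-.035,-.133,.06),TY))
E
```

```text
-0.041755956054259975 -0.0035825354651731344 [-0.13124558  0.10923425 -0.17701631]
[0.6063 0.083  0.09  ] off [0.0138 0.2605 0.0721] tw [ 0.003 -0.001  0.001]
[0.6063 0.083  0.06  ] off [0.0137 0.2604 0.1321] tw [ 0.003 -0.001  0.001]
```

View pics/w4.png

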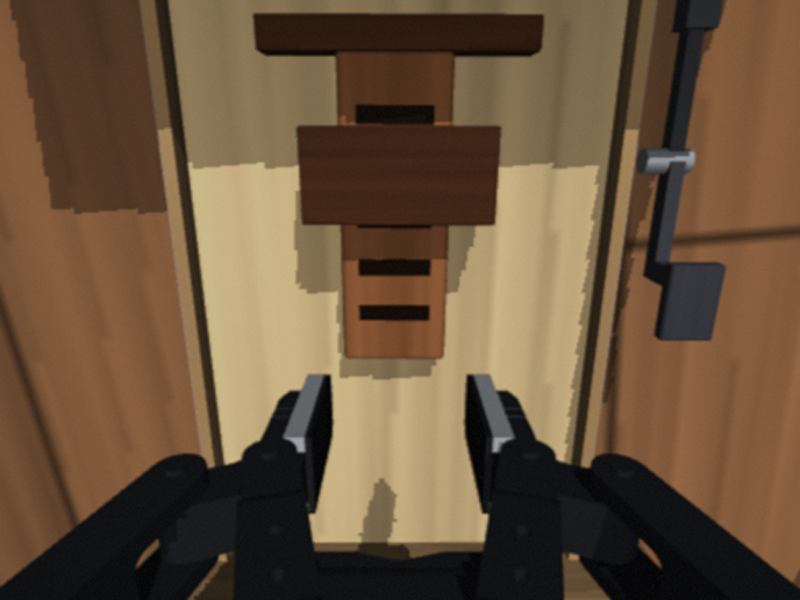

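The blank passes under the bridge (300–498, 126–222) and its front end is at the stop (row 53) with no visible gap. The pad's top face is at about (693,301). I'll convert that to a position.

```bash
python3 - <<'E'
from h import *
ci=np.load('w4ci.npy',allow_pickle=True).item()
for u,v,z in((693,301,.058),(399,174,.058),(395,356,.04),(400,53,.038)):
    p=ray(ci,u*.64,v*.64,z)-SEAT;print(np.round([p@ex*1e3,p@ey*1e3],1))
E
```

```text
[ -31.9 -133.8]
[22.8 -3. ]
[-66.6  -1.3]
[70.8 -3.5]
```

Emit:
{"fn": "drive_tool", "kwargs": {
  "offset": [
    [0.016,0.1,0],
    [0.016,0.2,0],
    [0.016,0.262,0.03],
    [0.016,0.262,0.08],
    [0.016,0.262,0.11],
    [0.016,0.262,0.125],
    [0.014,0.262,0.135],
    [0.01,0.262,0.145],
    [0.006,0.262,0.155],
    [0.001,0.262,0.165],
    [-0.002,0.262,0.17],
    [-0.002,0.262,0.17]
  ],
  "twist": [
    [0,0,0],
    [0,0,0],
    [0,0,0],
    [0,0,0],
    [0,0,0],
    [0,0,0],
    [0,0,0],
    [0,0,0],
    [0,0,0],
    [0,0,0],
    [0,0,0],
    [0,0,0]
  ],
  "fingers": [0,0,0,0,0,0,0,0,0,0,0,0]
}}

```text
t: 11.98
ee_pos: [0.6056, 0.0747, 0.0398]
eef_rot: [2.312, 2.127, 0.0]
contact_force: [0.1, -0.2, -0.7]
grip_width: -0.001
finger_force: 0.0
```

Emit:
{"fn": "drive_tool", "kwargs": {
  "offset": [
    [-0.001,0,0.004],
    [-0.002,0,0.008],
    [-0.002,0,0.01]
  ],
  "twist": [
    [0,0,0],
    [0,0,0],
    [0,0,0]
  ],
  "fingers": [0,0,0]
}}

```text
t: 12.35
ee_pos: [0.6061, 0.0741, 0.0365]
eef_rot: [2.311, 2.127, 0.003]
contact_force: [-10.2, -0.1, 32.4]
grip_width: 0.0
finger_force: 15.3
```

```bash
python3 - <<'E'
from h import *
print(observe()['contact_force'],observe()['ee_pos'])
a=snapshot('side')[110:200,160:310];b=snapshot('wrist')
save('s5',np.vstack([cv2.resize(a,(500,300),interpolation=cv2.INTER_CUBIC),cv2.resize(b[0:384],(500,300))]))
E
```

```text
[-10.21293682  -0.09931594  32.4188638 ] [0.60611166 0.07410932 0.03646645]
```

View pics/s5.png

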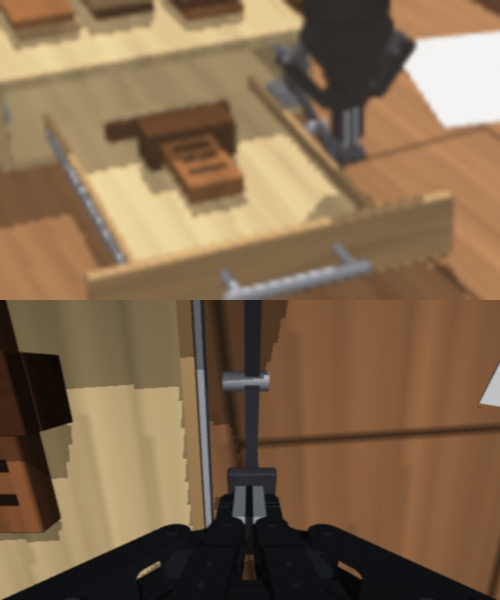

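Fingertips are on the pad and the lever is bottomed (32 N), so it is fully down. The blank is still in place. Now I'll go round to the handle.

```bash
python3 - <<'E'
from h import *
plan((tray(-.04,-.133,.12),TY),(tray(-.282,-.0025,.12),TY),(tray(-.282,-.0025,.028),TY))
E
```

```text
[0.6059 0.078  0.12  ] off [ 0.0079 -0.0007 -0.1668] tw [ 0.003 -0.001  0.001]
[ 0.4556 -0.1522  0.12  ] off [-0.4759 -0.2621 -0.1678] tw [ 0.003 -0.001  0.001]
[ 0.4556 -0.1522  0.028 ] off [-0.476  -0.2625  0.0162] tw [ 0.003 -0.001  0.001]
```

Emit:
{"fn": "drive_tool", "kwargs": {
  "offset": [
    [0,0,-0.06],
    [0,0,-0.167],
    [-0.1,-0.055,-0.167],
    [-0.2,-0.11,-0.167],
    [-0.3,-0.165,-0.167],
    [-0.4,-0.22,-0.167],
    [-0.476,-0.262,-0.167],
    [-0.476,-0.262,-0.167],
    [-0.476,-0.262,-0.167],
    [-0.476,-0.262,-0.1],
    [-0.476,-0.262,-0.03],
    [-0.476,-0.262,0.016],
    [-0.476,-0.262,0.016],
    [-0.476,-0.262,0.016]
  ],
  "twist": [
    [0,0,0],
    [0,0,0],
    [0,0,0],
    [0,0,0],
    [0,0,0],
    [0,0,0],
    [0,0,0],
    [0,0,0],
    [0,0,0],
    [0,0,0],
    [0,0,0],
    [0,0,0],
    [0,0,0],
    [0,0,0]
  ],
  "fingers": [0,0,0,0,0,0,0,0,0,0,0,0,0,0]
}}

```text
t: 14.2
ee_pos: [0.456, -0.1522, 0.0276]
eef_rot: [2.31, 2.128, 0.001]
contact_force: [0.6, 0.2, -0.6]
grip_width: -0.002
finger_force: 0.0
```

```bash
python3 - <<'E'
from h import *
o=observe();p=o['ee_pos']-SEAT;print(p@ex,p@ey,o['ee_pos'],o['contact_force'])
plan((tray(-.263,-.0025,.03),TY),(tray(.037,-.0025,.03),TY))
E
```

```text
-0.28195874167917656 -0.002900677119918524 [ 0.4559968  -0.1522126   0.02762589] [ 0.64742835  0.21571825 -0.55132993]
[ 0.4572 -0.1333  0.03  ] off [ 0.0379 -0.0007 -0.0048] tw [0.001 0.    0.002]
[0.4823 0.1657 0.03  ] off [ 6.379e-01  2.000e-04 -4.900e-03] tw [0.001 0.    0.002]
```

Emit:
{"fn": "drive_tool", "kwargs": {
  "offset": [
    [0.012,0,0],
    [0.02,0,0],
    [0.024,0,0],
    [0.028,0,0],
    [0.032,0,0],
    [0.036,0,0],
    [0.04,0,0],
    [0.044,0,0],
    [0.048,0,0],
    [0.052,0,0],
    [0.057,0,0],
    [0.063,0,0],
    [0.07,0,0],
    [0.078,0,0],
    [0.087,0,0],
    [0.096,0,0],
    [0.105,0,0],
    [0.114,0,0],
    [0.123,0,0],
    [0.132,0,0]
  ],
  "twist": [
    [0,0,0],
    [0,0,0],
    [0,0,0],
    [0,0,0],
    [0,0,0],
    [0,0,0],
    [0,0,0],
    [0,0,0],
    [0,0,0],
    [0,0,0],
    [0,0,0],
    [0,0,0],
    [0,0,0],
    [0,0,0],
    [0,0,0],
    [0,0,0],
    [0,0,0],
    [0,0,0],
    [0,0,0],
    [0,0,0]
  ],
  "fingers": [0,0,0,0,0,0,0,0,0,0,0,0,0,0,0,0,0,0,0,0]
}}

```text
t: 16.7
ee_pos: [0.4607, -0.0865, 0.0268]
eef_rot: [2.312, 2.127, 0.0]
contact_force: [0.7, -2.8, -0.1]
grip_width: 0.0
finger_force: 1.1
```

Emit:
{"fn": "drive_tool", "kwargs": {
  "offset": [
    [0.006,0,0],
    [0.015,0,0],
    [0.026,0,0],
    [0.039,0,0],
    [0.053,0,0],
    [0.067,0,0],
    [0.081,0,0],
    [0.095,0,0],
    [0.109,0,0],
    [0.123,0,0],
    [0.137,0,0],
    [0.151,0,0],
    [0.165,0,0],
    [0.179,0,0],
    [0.193,0,0],
    [0.207,0,0],
    [0.221,0,0],
    [0.234,0,0],
    [0.245,0,0],
    [0.254,0,0]
  ],
  "twist": [
    [0,0,0],
    [0,0,0],
    [0,0,0],
    [0,0,0],
    [0,0,0],
    [0,0,0],
    [0,0,0],
    [0,0,0],
    [0,0,0],
    [0,0,0],
    [0,0,0],
    [0,0,0],
    [0,0,0],
    [0,0,0],
    [0,0,0],
    [0,0,0],
    [0,0,0],
    [0,0,0],
    [0,0,0],
    [0,0,0]
  ],
  "fingers": [0,0,0,0,0,0,0,0,0,0,0,0,0,0,0,0,0,0,0,0]
}}

```text
t: 19.2
ee_pos: [0.4711, 0.0401, 0.0268]
eef_rot: [-2.312, -2.127, 0.0]
contact_force: [1.1, -2.7, -0.4]
grip_width: 0.001
finger_force: 1.2
```

```bash
python3 - <<'E'
from h import *
o=observe();p=o['ee_pos']-SEAT;print(p@ex,p@ey,o['ee_pos'],o['contact_force'])
plan((tray(.037,-.0025,.028),TY))
E
```

```text
-0.08901709068011457 -0.0018902991304531264 [0.47113491 0.04013693 0.02679394] [ 1.12310045 -2.73280529 -0.376321  ]
[0.4823 0.1657 0.028 ] off [ 0.252   0.0014 -0.0024] tw [-0.    -0.     0.001]
```

Emit:
{"fn": "drive_tool", "kwargs": {
  "offset": [
    [0.007,0,0],
    [0.017,0,0],
    [0.029,0,0],
    [0.043,0,0],
    [0.057,0,0],
    [0.071,0,0],
    [0.085,0,0],
    [0.099,0,0],
    [0.113,0,0],
    [0.127,0,0],
    [0.141,0,0],
    [0.155,0,0],
    [0.169,0,0],
    [0.183,0,0],
    [0.196,0,0],
    [0.207,0,0],
    [0.216,0,0],
    [0.223,0,0],
    [0.228,0,0],
    [0.232,0,0]
  ],
  "twist": [
    [0,0,0],
    [0,0,0],
    [0,0,0],
    [0,0,0],
    [0,0,0],
    [0,0,0],
    [0,0,0],
    [0,0,0],
    [0,0,0],
    [0,0,0],
    [0,0,0],
    [0,0,0],
    [0,0,0],
    [0,0,0],
    [0,0,0],
    [0,0,0],
    [0,0,0],
    [0,0,0],
    [0,0,0],
    [0,0,0]
  ],
  "fingers": [0,0,0,0,0,0,0,0,0,0,0,0,0,0,0,0,0,0,0,0]
}}

```text
t: 21.7
ee_pos: [0.4808, 0.1555, 0.0268]
eef_rot: [2.312, 2.127, -0.0]
contact_force: [0.3, -1.6, 0.3]
grip_width: 0.001
finger_force: 1.1
```

Emit:
{"fn": "drive_tool", "kwargs": {
  "offset": [
    [0.004,0,0],
    [0.008,0,0],
    [0.012,0,0],
    [0.016,0,0]
  ],
  "twist": [
    [0,0,0],
    [0,0,0],
    [0,0,0],
    [0,0,0]
  ],
  "fingers": [0,0,0,0]
}}

```text
t: 22.2
ee_pos: [0.4814, 0.1635, 0.0268]
eef_rot: [-2.312, -2.127, 0.0]
contact_force: [1.2, -2.3, 0.1]
grip_width: 0.002
finger_force: 1.1
```

Emit:
{"fn": "drive_tool", "kwargs": {
  "offset": [
    [0.003,0,0],
    [0.006,0,0],
    [0.009,0,0],
    [0.011,0,0]
  ],
  "twist": [
    [0,0,0],
    [0,0,0],
    [0,0,0],
    [0,0,0]
  ],
  "fingers": [0,0,0,0]
}}

```text
t: 22.7
ee_pos: [0.4816, 0.1661, 0.0267]
eef_rot: [2.31, 2.123, -0.006]
contact_force: [-0.4, -29.0, 9.3]
grip_width: 0.001
finger_force: 14.6
```

29 N at the predicted home position, so the tray is home. I'll back off, rise and check.

Emit:
{"fn": "drive_tool", "kwargs": {
  "offset": [
    [-0.02,0,0],
    [-0.06,0,0],
    [-0.1,0,0],
    [-0.15,0,-0.08],
    [-0.2,0,-0.2],
    [-0.25,0,-0.3],
    [-0.4,-0.2,-0.35],
    [-0.4,-0.2,-0.35],
    [-0.4,-0.2,-0.35],
    [-0.4,-0.2,-0.35]
  ],
  "twist": [
    [0,0,0],
    [0,0,0],
    [0,0,0],
    [0,0,0],
    [0,0,0],
    [0,0,0],
    [0,0,0],
    [0,0,0],
    [0,0,0],
    [0,0,0]
  ],
  "fingers": [0,0,0,0,0,0,0,0,0,0]
}}

```text
t: 23.95
ee_pos: [0.3658, -0.0225, 0.202]
eef_rot: [2.312, 2.126, 0.002]
contact_force: [-0.3, 0.3, 0.5]
grip_width: -0.0
finger_force: 0.0
```

```bash
python3 - <<'E'
from h import *
print(observe()['contact_force'])
a=cv2.resize(snapshot('top')[60:260,0:400],(800,400));b=snapshot('side')[60:260,100:500]
save('end',np.vstack([cv2.resize(a,(600,300)),cv2.resize(b,(600,300))]))
E
```

```text
[-0.25677139  0.30199631  0.47470395]
```

View pics/end.png

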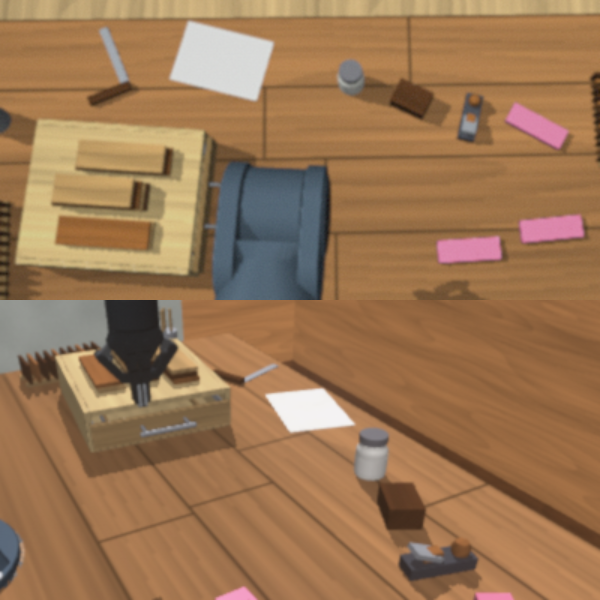

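The tray's panel is flush against the cabinet (handle at (168,428) in the lower view). The jar, offcut and plane have not moved, and the gripper is touching nothing.

```bash
python3 -c "
from plant import close_job;print(close_job())"
```

```text
the job is handed in; nothing more can be done
None
```

The job is handed in: the blank went under the bridge against the stop, the lever was pressed down, and the tray was pushed fully home at about 24 s with the jar, offcut and plane untouched; with the tray shut, the blank's contact with the stop could only be confirmed before the tray was pushed in.

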